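# Knock the bin's anchor pin home and shut its keeper

### The job

The anchor pin of the tilt-out bin's mount has sprung up. Pick up the mallet and knock the pin down with it until the pin is fully home, using a brisk blow or blows rather than a slow push and never touching the pin with the gripper; then slide the keeper plate all the way across over the pin to its stop so that the pin cannot come up again. Leave the mallet standing or lying on the shelf, not touching the mount, and leave the cup, the drain plug and the hanger hook where they are.

Things in the scene. Friction and masses are not known exactly. Their poses are not given: they have to be found in the camera images.
- mount: Fixed bin mount. Front: aluminium block, x -45..45, y -120..100, z 0..45 mm in this frame; origin on the shelf, +x to the bin. Pin at x 0, y -80; keeper towards +y. Guide rails 10 mm high on the block at x -35 and 35, y -25..100. Behind, x 125..290 mm: white tilt-out bin 240 mm wide, leaning forward (rim 150 mm high), four orange clothespins on the far rim to 190 mm.
- pin (a joint): Travel (m) of the anchor pin, an upright steel rod 20 mm thick with a flat round head 32 mm across. 0: fully up, head top 78 mm over the shelf (33 over the block); 0.030: fully home at its stop, head top 3 mm over the block. It goes straight down against a spring and stiff friction (7 to 10 N) and stays where it is driven.
- pin_top (a point): Centre of the top of the pin's head; moves with the pin. z up.
- catch (a joint): Travel (m) along the mount's -y of the keeper, a steel plate 58 (x) x 85 (y) x 5 mm with a grip ridge, underside 5 mm over the block's top. 0: open, leading edge 75 mm from the pin's axis; 0.095: fully across at its stop, covering the pin's head. The pin blocks it unless home. About 2 N moves it; it stays where it is left.
- catch_grip (a point): Point to grip on the keeper: an upright steel ridge on the plate, 44 mm (mount's x) x 14 mm (mount's y) x 34 mm high; this point is on its middle plane, 14 mm below its top and 75 mm over the shelf. Moves with the keeper.
- mallet: Loose rubber mallet, 450 g, standing on a flat striking face: head an upright black cylinder 60 mm across, 80 mm high, with two thin steel bands; level wooden handle 24 mm wide, 28 high, along -x of this frame to 167 mm from the head's axis, centre line 40 mm above the face. Origin: centre of the lower face, z up. Balances 15 mm from the head's axis towards the handle.
- mallet_grip (a point): Point on the handle's centre line, 55 mm from the head's axis and 40 mm above the lower striking face: a good place to grip, fingers on the 24 mm wide sides. Axes as the mallet.
- cup: Loose white ceramic toothbrush cup with a brush, 76 mm across, 100 mm high (brush to 165 mm), origin at the centre of its underside. To be left alone.
- plug: Loose grey hard silicone drain plug, 70 mm across, 29 mm high with a 14 mm steel stud on top, origin at the centre of its underside. To be left alone.
- hook: Loose stainless steel S-shaped hanger hook lying flat, about 112 x 52 mm, 8 mm thick, origin at its middle on the shelf. To be left alone.
Mind the look-alikes: they are no part of the job. Leave any pink or purple look-alike of the mallet alone.

How it is judged:
By the outcome, as a careful person would: the job done as asked, in the order asked, and still so for the second after the job is handed in, with the robot touching nothing.
It also fails if it takes over 58 s, if anything falls off the work surface, if the arm or the gripper's body presses on something with over 40 N, if the wrist force passes 120 N, or if a joint passes its speed limit or range.

### The arm

A 6-joint arm with a two-finger parallel gripper is mounted at the origin on the work surface. World frame = base frame: x ahead of the robot, y to its left, z up, the work surface at z = 0. Lengths are in m, angles in rad, forces in N, time in s.
With the tool pointing down it reaches from about 0.25 to 0.725 m from the base axis. Payload 4 kg.
Tool frame: the origin (TCP) lies midway between the tips of the shut fingers; the grasp point (between the pads) lies 19 mm behind it; z points along the fingers, y is the line along which they close (so a half turn about z gives the same grasp; the last joint's range is limited). The gripper opens to 85 mm and grips with 20 to 120 N. Pads are 22 mm wide; open, the fingers measure 114 mm over their backs; the gripper's body (76 mm by 85 mm) begins 54 mm behind the grasp point. The pads swing forward as they close: fully open they stand 13 mm farther back than shut.
Start: joints at [1.167, 0.241, 0.005, 1.335, 0, 1.571], TCP at [0.196, 0.46, 0.231] pointing down, gripper open.
Joint ranges: [-2.72, 2.72], [-1.05, 1.87], [-1.09, 1.28], [-1.99, 2.15], [-1.42, 1.44], [-3.14, 3.14]. Speed limits (rad/s): [2.79, 2.79, 3.14, 3.14, 3.14, 3.14].

### API

Orientations are given as [roll, pitch, yaw] about the fixed x, y, z axes, in that order (R = Rz(yaw) Ry(pitch) Rx(roll)).
In Python, from station import manip gives the robot as it stands.
- The arm moves only by the shell command python3 -m pendant 'ROWS' [FORCE]. ROWS is JSON, one flat list of numbers, 7 for each row, row after row: the turn, a rotation vector about the tool's x, y, z in degrees, then the shift along the tool's x, y, z in cm, then the opening, from 0 (shut) to 1 (fully open). In form: [ax, ay, az, tx, ty, tz, hand, ax, ay, az, tx, ty, tz, hand, ...]. A call has 1 to 8 rows; each row shifts and turns the commanded pose from where the row before left it, along the tool's axes as they then stand; what a row does not reach is not made up. A row lasts 1/12 s, in which the tool goes at most 41.7 mm and 7.16 degrees, less where a joint would pass 70% of its speed; a pose out of reach is approached as far as the arm can. A call with a gripper value outside its range is refused whole. The fingers move at their own pace and stop on an object; FORCE is the grip in N (left out, the last holds). Time passes only in rows, so rows that do not move let the fingers close. It gives the time, the measured TCP pose, the force, the opening and the grip force at its end, in the units of the state.
- manip.state(): the state, without advancing time (a new reading comes with each control period).
- manip.snapshot(name): name is "scene" or "top" or "wrist"; returns a dict with "img" (480x640x3 uint8, red, green, blue), "camera_matrix" (3x3 intrinsics, pixels), "R" (3x3) and "t" (3): a world point X has camera coordinates R X + t. Camera axes: x right, y down, z forward; pixel columns grow to the right and rows downward; lengths in m; the calibration is good to about 2 mm. The wrist camera is an equidistant fisheye: a pixel r from the principal point sees the ray r / f radians off the axis. A picture is of the moment at which its call begins. There is no depth.
- manip.close_job(): hands the job in; it is judged then, once.
Trained networks look in the newest picture that a camera, given by its name, has taken for a name from the list of things; names that differ only in an ending like _2 or _b are one class to them, and where a whole thing is asked for, a point or a joint stands for the part that bears it (a point fixed in the world has none). Each returns a list of dicts, best first, with "conf" (0 to 1); they miss things now and then, are a little off and sometimes report something else, mostly with a low value. They report only what shows in the picture. A call takes as long as a camera call. They do not tell look-alikes from the thing itself.
- manip.spot_in(camera, thing): "location" ([column, row] as shares, 0 to 1, of the picture: columns of its width, rows of its height, amid what is visible of it).
- manip.spot_point(camera, thing): "location" ([column, row] as shares, 0 to 1, of the picture: columns of its width, rows of its height: a listed point, or the origin of a listed thing).
The state is a dict: "time": time; "q": joint angles; "qvel": joint speeds; "tau": joint torques, N m; "position": TCP position; "orientation": TCP orientation; "contact_force": force on the tool from outside, world axes, zero at the start; "wrist_torque": the same for the moment, N m; "width": finger opening in m; "grasp_force": force on a finger pad.
Only numpy, scipy, OpenCV 4.12 (cv2) and the standard library are available. Lean on these libraries where they do the work, as an engineer would, in place of code of your own. Each camera call takes 0.05 s, during which the arm holds its last target. There are 200 camera calls.

## Working session

There is one attempt and no reset: what is moved stays moved. The work goes in short steps, Python scripts to look and compute and a shell command to move; the robot and the scene stay as the last step left them, time stands still between calls to the robot, and variables do not carry over. Pictures are saved under pics/ and viewed, at most 10 in all, crops included, and the job is handed in when it is done.

```bash
ls; mkdir -p pics
cat > h.py <<'E'
import numpy as np, cv2
from station import manip
def snap(c,name=None):
    s=manip.snapshot(c)
    if name: cv2.imwrite(f'pics/{name}.png',s['img'][:,:,::-1])
    return s
def ray(s,u,v):
    K=np.array(s['camera_matrix']);R=np.array(s['R']);t=np.array(s['t'])
    d=R.T@(np.linalg.inv(K)@[u,v,1]);return -R.T@t,d
def atz(s,u,v,z):
    c,d=ray(s,u,v);return c+d*(z-c[2])/d[2]
def proj(s,X):
    p=np.array(s['R'])@X+np.array(s['t']);p=np.array(s['camera_matrix'])@p;return p[:2]/p[2]
def tri(s1,p1,s2,p2):
    c1,d1=ray(s1,*p1);c2,d2=ray(s2,*p2);A=np.stack([d1,-d2],1)
    k=np.linalg.lstsq(A,c2-c1,rcond=None)[0];a=c1+d1*k[0];b=c2+d2*k[1];return (a+b)/2,np.linalg.norm(a-b)
E
python3 - <<'E'
from h import *
s={c:snap(c,c+'0') for c in ('scene','top')}
W=np.array([640,480])
for c in s:
    print(c,'cam at',np.round(-np.array(s[c]['R']).T@s[c]['t'],3))
    for n in ('mallet','mallet_grip','mount','pin_top','catch_grip','cup','plug','hook'):
        print(c,n,[(np.round(np.array(d['location'])*W,1).tolist(),round(d['conf'],2)) for d in manip.spot_point(c,n)])
print(manip.state())
E
```

```text
pics
scene cam at [ 1.055 -0.673  0.692]
scene mallet [([247.0, 284.0], 0.88), ([201.8, 347.0], 0.68), ([159.2, 424.9], 0.56)]
scene mallet_grip [([223.1, 262.3], 0.93), ([171.4, 324.2], 0.81), ([134.0, 445.8], 0.58)]
scene mount [([324.9, 215.0], 0.56)]
scene pin_top [([300.9, 205.1], 0.61)]
scene catch_grip [([341.5, 188.5], 0.6)]
scene cup [([378.6, 170.0], 0.97)]
scene plug [([250.9, 405.3], 0.86)]
scene hook [([251.1, 404.7], 0.73), ([289.6, 349.6], 0.56), ([170.8, 325.8], 0.32)]
top cam at [ 0.472 -0.035  1.332]
top mallet [([382.1, 273.3], 0.87), ([447.4, 255.0], 0.77), ([501.6, 225.6], 0.61)]
top mallet_grip [([387.9, 295.2], 0.84), ([528.7, 220.2], 0.74), ([459.2, 272.7], 0.71)]
top mount [([269.6, 279.0], 0.56), ([458.9, 197.4], 0.16)]
top pin_top [([297.0, 284.0], 0.63)]
top catch_grip [([247.4, 272.7], 0.79)]
top cup [([158.9, 285.6], 0.93)]
top plug [([409.7, 198.4], 0.69), ([457.0, 196.6], 0.62)]
top hook [([409.9, 201.7], 0.51)]
{'time': 0.9, 'q': array([1.16702446e+00, 2.40605104e-01, 5.01381003e-03, 1.33520674e+00,
       4.48469666e-06, 1.57077274e+00]), 'qvel': array([1.57462098e-03, 9.44532061e-05, 1.10709701e-03, 4.43952447e-04,
       6.74241390e-04, 9.19765932e-04]), 'tau': array([ 7.80576029e-04, -3.72190261e+01,  2.52697331e+01,  1.01743655e-03,
        1.73964531e-04,  4.60819308e-06]), 'position': array([0.19644494, 0.4597965 , 0.23130919]), 'orientation': array([-3.14159094e+00, -4.48473705e-06,  2.73784438e+00]), 'contact_force': array([ 0.73755282,  0.46679892, -1.07694913]), 'wrist_torque': array([-0.03743569, -0.01670347, -0.0118597 ]), 'grasp_force': 0.0, 'width': 0.08521795140405825}
```

View pics/scene0.png

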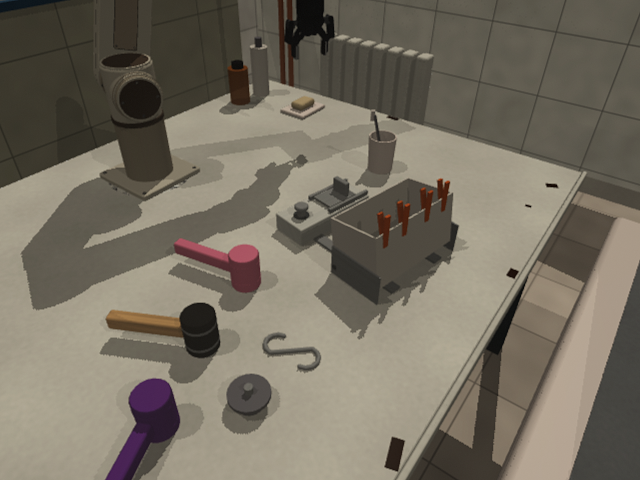

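View pics/top0.png

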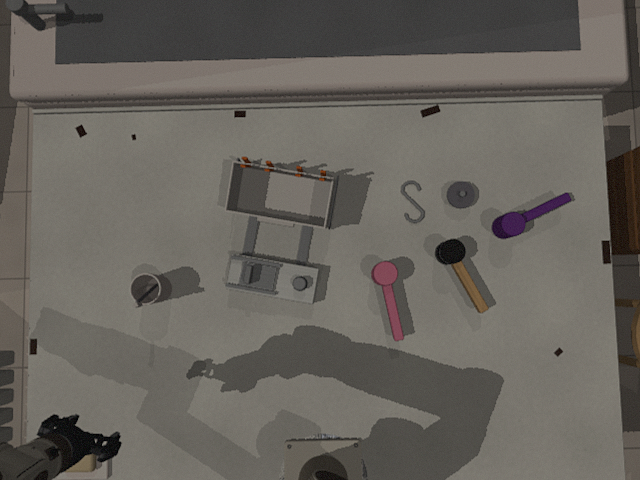

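Mallet candidates in the scene picture are pink (245,268), black with a wooden handle (200,330) and purple (155,410). In the top picture they sit at (385,273), (450,252) and (508,225). The black one with the wooden handle fits the description. I'll check it for steel bands in a crop and triangulate.

Run:
```python
from h import *
s=snap('scene');t=snap('top')
a=s['img'][280:380,90:240];b=t['img'][225:325,425:525]
cv2.imwrite('pics/crop.png',np.hstack([cv2.resize(a,(450,300),interpolation=3),cv2.resize(b,(300,300),interpolation=3)])[:,:,::-1])
for n,p,q in (('grip',(171.4,324.2),(459.2,272.7)),('mallet',(201.8,347),(447.4,255)),('pin',(300.9,205.1),(297,284)),('catch',(341.5,188.5),(247.4,272.7)),('mount',(324.9,215),(269.6,279)),('cup',(378.6,170),(158.9,285.6))):
    print(n,[np.round(v,4) for v in tri(s,p,t,q)])
for n,q,z in (('mallet',(447.4,255),0),('grip',(459.2,272.7),.04),('pin',(297,284),.078),('catch',(247.4,272.7),.075),('mount',(269.6,279),0),('headtop by eye',(450.5,251.5),.08),('handle end top',(484,310),.054),
  ('hook',(413,201),0),('plug',(461,195),0.02),('pinkend',(399,340),.054),('pinkhead',(385,273),.08)):
    print('top z',n,np.round(atz(t,*q,z),4))
for n,q,z in (('pin',(300.9,205.1),.078),('catch',(341.5,188.5),.075),('grip',(171.4,324.2),.04)):
    print('scene z',n,np.round(atz(s,*q,z),4))
```

```text
grip [array([ 0.5033, -0.3471,  0.038 ]), np.float64(0.0011)]
mallet [array([ 0.5511, -0.3288, -0.0065]), np.float64(0.0026)]
pin [array([0.4825, 0.053 , 0.0685]), np.float64(0.0021)]
catch [array([0.5124, 0.1741, 0.0644]), np.float64(0.0028)]
mount [array([0.4975, 0.1275, 0.0058]), np.float64(0.0016)]
cup [array([ 0.4841,  0.4125, -0.0023]), np.float64(0.0079)]
top z mallet [ 0.5499 -0.3284  0.    ]
top z grip [ 0.503 -0.347  0.04 ]
top z pin [0.4832 0.0531 0.078 ]
top z catch [0.5131 0.1732 0.075 ]
top z mount [0.4982 0.1287 0.    ]
top z headtop by eye [ 0.5535 -0.3185  0.08  ]
top z handle end top [ 0.4105 -0.4002  0.054 ]
top z hook [ 0.6916 -0.2452  0.    ]
top z plug [ 0.7008 -0.3644  0.02  ]
top z pinkend [ 0.3423 -0.1912  0.054 ]
top z pinkhead [ 0.5051 -0.1595  0.08  ]
scene z pin [0.4905 0.0412 0.078 ]
scene z catch [0.5206 0.1587 0.075 ]
scene z grip [ 0.5054 -0.3477  0.04  ]
```

View pics/crop.png

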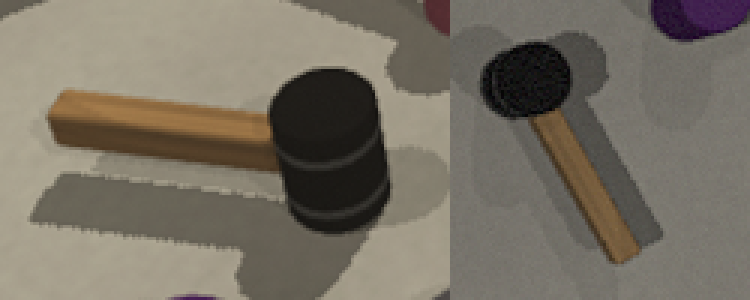

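The crop confirms it: a black head with two steel bands, head top near (333,100) in the left half, and a wooden handle. I'll turn the tool towards the handle's yaw of 210° first and note which way q6 goes.

```bash
python3 -m pendant '[0,0,-7,0,0,0,1, 0,0,-7,0,0,0,1, 0,0,-7,0,0,0,1, 0,0,-7,0,0,0,1, 0,0,-7,0,0,0,1, 0,0,-7,0,0,0,1, 0,0,-7,0,0,0,1, 0,0,-4,0,0,0,1]' 60
python3 -c "
from station import manip;s=manip.state();print(s['q'],s['orientation'],s['position'])"
```

```text
time: 1.67
position: [0.1965, 0.4598, 0.2313]
orientation: [-3.142, -0.0, -2.615]
contact_force: [0.1, 0.3, 0.0]
width: 0.0854
grasp_force: 0.0
[1.16700714e+00 2.40617701e-01 5.01004371e-03 1.33520457e+00
 6.56378606e-06 6.40569633e-01] [-3.14158841e+00 -1.66747105e-05 -2.61515515e+00] [0.1964519  0.45979235 0.23130145]
```

Run:
```python
from h import *
t=snap('top');print(t['t'])
im=cv2.cvtColor(t['img'][215:315,215:340],cv2.COLOR_RGB2BGR)
cv2.imwrite('pics/mount.png',cv2.resize(im,(750,600),interpolation=cv2.INTER_CUBIC))
```

```text
[-0.00507512  0.57091045  1.29308834]
```

View pics/mount.png

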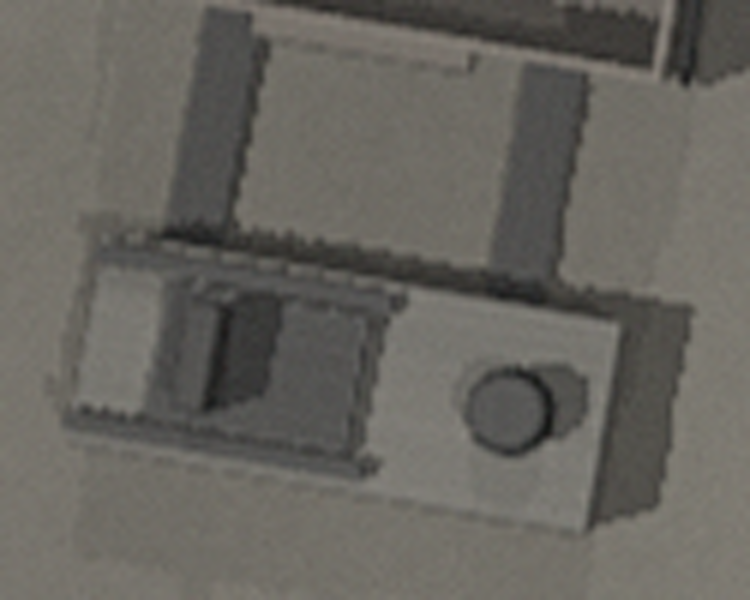

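q6 follows yaw = q1 + 180° − q6, so this branch stays in range. The crop shows the pin head at (508,410), the ridge at about (205,352), and the block edges inclined about 10°. Next I'll travel to above the mallet's handle.

```bash
for i in 1; do python3 -m pendant '[0,0,0,0.58,-3.55,0,1, 0,0,0,0.58,-3.55,0,1, 0,0,0,0.58,-3.55,0,1, 0,0,0,0.58,-3.55,0,1, 0,0,0,0.58,-3.55,0,1, 0,0,0,0.58,-3.55,0,1, 0,0,0,0.58,-3.55,0,1, 0,0,0,0.58,-3.55,0,1]'; python3 -m pendant '[0,0,0,0.58,-3.55,0,1, 0,0,0,0.58,-3.55,0,1, 0,0,0,0.58,-3.55,0,1, 0,0,0,0.58,-3.55,0,1, 0,0,0,0.58,-3.55,0,1, 0,0,0,0.58,-3.55,0,1, 0,0,0,0.58,-3.55,0,1, 0,0,0,0.58,-3.55,0,1]'; python3 -m pendant '[0,0,0,0.58,-3.55,0,1, 0,0,0,0.58,-3.55,0,1, 0,0,0,0.58,-3.55,0,1, 0,0,0,0.58,-3.55,0,1, 0,0,0,0.58,-3.55,0,1, 0,0,0,0.58,-3.55,0,1, 0,0,0,0.58,-3.55,0,1, 0,0,0,0.58,-3.55,0,1]'; done
python3 - <<'E'
from h import *
w=snap('wrist','wrist1');t=snap('top')
print(w['camera_matrix'],np.round(-np.array(w['R']).T@w['t'],3))
for n in('mallet','mallet_grip'):
    print(n,[(np.round(np.array(d['location'])*[640,480],1).tolist(),round(d['conf'],2)) for d in manip.spot_point('wrist',n)])
# mount yaw from top-view corners
g=lambda x,y,z:np.round(atz(t,215+x/6,215+y/6,z),4)
for n,a in dict(rf=(588,530,.045),rb=(622,320,.045),lf=(68,432,.045),pin=(508,410,.078),ridge=(205,352,.089)).items(): print(n,g(*a))
print(manip.state()['position'],manip.state()['orientation'])
E
```

```text
time: 2.38
position: [0.2978, 0.1889, 0.2316]
orientation: [-3.142, 0.001, -2.621]
contact_force: [1.3, 1.1, 0.0]
width: 0.0854
grasp_force: 0.0
time: 3.05
position: [0.3991, -0.0809, 0.2316]
orientation: [-3.141, 0.001, -2.623]
contact_force: [0.4, 0.6, 1.0]
width: 0.0852
grasp_force: 0.0
time: 3.72
position: [0.5003, -0.3502, 0.2312]
orientation: [3.142, 0.0, -2.622]
contact_force: [1.2, 0.0, 0.5]
width: 0.0855
grasp_force: 0.0
[[371.64829954   0.         317.26854554]
 [  0.         371.64829954 239.92464483]
 [  0.           0.           1.        ]] [ 0.437 -0.388  0.374]
mallet [([169.1, 242.0], 0.6), ([313.4, 258.1], 0.58), ([458.1, 290.1], 0.56)]
mallet_grip [([314.1, 216.2], 0.7), ([490.3, 256.3], 0.7)]
rf [0.4351 0.0167 0.045 ]
rb [0.5211 0.0009 0.045 ]
lf [0.4798 0.2309 0.045 ]
pin [0.4847 0.0466 0.078 ]
ridge [0.5103 0.1667 0.089 ]
[ 0.49963056 -0.34895214  0.22994296] [ 3.13931882e+00 -7.57501293e-04 -2.62297119e+00]
```

View pics/wrist1.png

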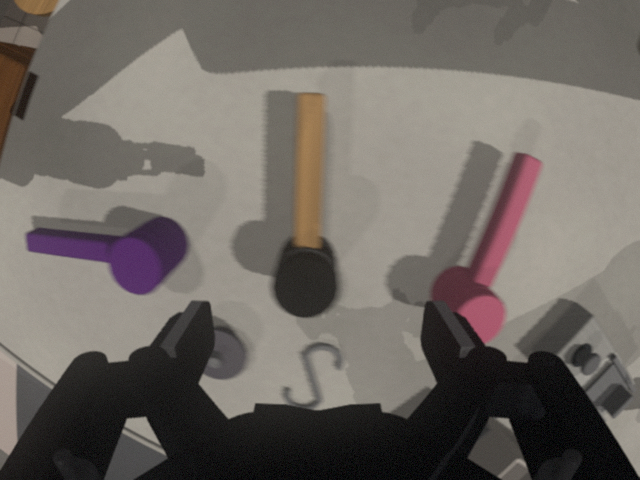

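The wrist picture shows the black mallet with its handle running from (310,94) to (308,247) and its head top centred near (306,288). I'll turn these into positions.

```bash
cat >> h.py <<'E'
def wz(s,u,v,z):
    K=np.array(s['camera_matrix']);R=np.array(s['R']);t=np.array(s['t'])
    x=np.array([u-K[0,2],v-K[1,2]])/K[0,0];th=np.linalg.norm(x)
    d=R.T@np.r_[x/th*np.sin(th),np.cos(th)];c=-R.T@t
    return c+d*(z-c[2])/d[2]
E
python3 - <<'E'
from h import *
w=snap('wrist')
a=wz(w,311,94,.054);b=wz(w,308,247,.054);h=wz(w,306,288,.08);g=wz(w,314.1,216.2,.04)
print(a,b,h,g,'yaw',np.degrees(np.arctan2(*(b-a)[1::-1])),np.degrees(np.arctan2(*(h-a)[1::-1])),np.linalg.norm((h-a)[:2]))
s=manip.state();y=s['orientation'][2];p=s['position']
u=(h-a)/np.linalg.norm((h-a)[:2]);
for T in (h-.055*u,g,np.array([.5045,-.346,0])):
    d=T-p;print(T,'tool cm',100*np.array([d[0]*np.cos(y)+d[1]*np.sin(y),d[0]*np.sin(y)-d[1]*np.cos(y)]),np.degrees(y)%360)
E
```

```text
[ 0.41054887 -0.40703956  0.054     ] [ 0.52922395 -0.34287587  0.054     ] [ 0.554951   -0.32979483  0.08      ] [ 0.5045805 -0.3506432  0.04     ] yaw 28.3986247503977 28.143570717167183 0.16376422657868686
[ 0.50645373 -0.35573737  0.07126793] tool cm [-0.21719074 -1.01089862] 209.79456640973973
[ 0.5045805 -0.3506432  0.04     ] tool cm [-0.3077545  -0.47574035] 209.79456640973973
[ 0.5045 -0.346   0.    ] tool cm [-0.53148505 -0.06879791] 209.79456640973973
```

```bash
python3 -m pendant '[0,0,0,-0.3,-0.5,0,1, 0,0,0.5,0,0,4,1, 0,0,0,0,0,4,1, 0,0,0,0,0,4,1, 0,0,0,0,0,4,1, 0,0,0,0,0,3,1, 0,0,0,0,0,2,1, 0,0,0,0,0,0,1]'
python3 -m pendant '[0,0,0,0,0,0,0, 0,0,0,0,0,0,0, 0,0,0,0,0,0,0, 0,0,0,0,0,0,0, 0,0,0,0,0,0,0, 0,0,0,0,0,0,0, 0,0,0,0,0,0,0, 0,0,0,0,0,0,0]' 110
python3 - <<'E'
from h import *
w=snap('wrist','wrist2');s=manip.state();print(s['position'],s['orientation'],s['contact_force'],s['wrist_torque'],s['width'],s['grasp_force'])
E
```

```text
time: 4.63
position: [0.502, -0.3476, 0.0168]
orientation: [3.133, -0.004, -2.628]
contact_force: [-0.1, 0.6, -0.4]
width: 0.0854
grasp_force: 0.0
time: 5.3
position: [0.5064, -0.3523, 0.0235]
orientation: [-3.138, 0.002, -2.629]
contact_force: [-1.3, -1.2, 5.8]
width: 0.0228
grasp_force: 106.2
[ 0.50638588 -0.35232982  0.02347312] [-3.13792850e+00  1.91424576e-03 -2.62934807e+00] [-0.51016698 -1.08211934  6.11016508] [0.05735534 0.01416312 0.01792813] 0.022735856811844972 106.19955539703369
```

View pics/wrist2.png

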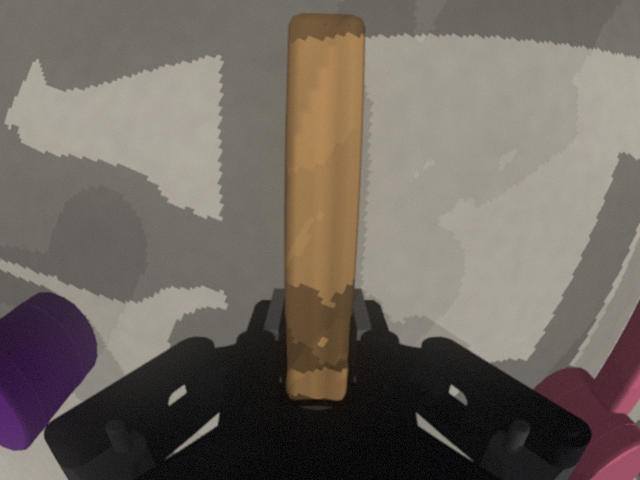

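The grip holds the handle, 22.7 mm wide at 106 N, with the handle seen straight from (327,15) to (317,400). Lifting, then checking how the mallet sits.

```bash
python3 - <<'E'
from h import *
w=manip.snapshot('wrist');s=manip.state();e=wz(w,327,16,.054);print(e,np.linalg.norm((e-s['position'])[:2]))
E
python3 -m pendant '[0,0,0,0,0,-1,0, 0,0,0,0,0,-2,0, 0,0,0,0,0,-3,0, 0,0,0,0,0,-3.5,0, 0,0,0,0,0,-3.5,0, 0,0,0,0,0,-3,0, 0,0,0,0,0,-2.5,0, 0,0,0,0,0,0,0]'
python3 - <<'E'
from h import *
w=snap('wrist','wrist3');s=manip.state();print(s['position'],s['orientation'],s['contact_force'],s['wrist_torque'],s['width'],s['grasp_force'])
E
```

```text
[ 0.40980216 -0.40458745  0.054     ] 0.1098189905888387
time: 6.07
position: [0.5071, -0.3527, 0.213]
orientation: [-3.132, 0.004, -2.629]
contact_force: [1.0, -1.2, -2.6]
width: 0.0225
grasp_force: 107.5
[ 0.50621901 -0.35213125  0.20956068] [-3.13617002e+00  2.41809516e-03 -2.62917172e+00] [-0.47229081 -0.1045879  -4.8134638 ] [-0.0825844   0.12368671 -0.02095508] 0.022577297768940036 107.46058702468872
```

View pics/wrist3.png

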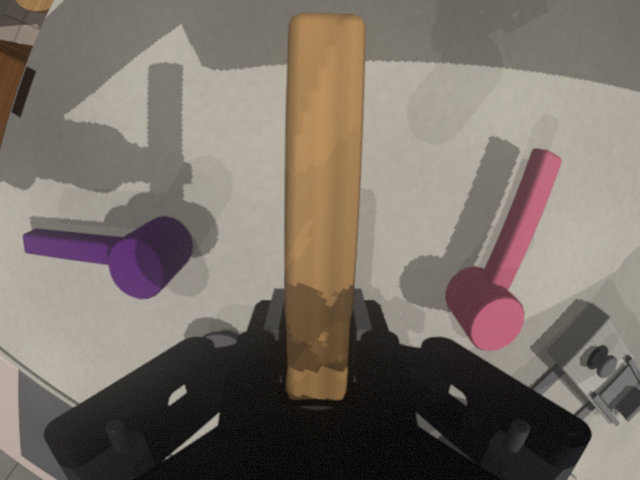

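```bash
python3 -m pendant '[0,0,4,0,0,0,0, 0,0,7,0,0,0,0, 0,0,7,0,0,0,0, 0,0,7,0,0,0,0, 0,0,7,0,0,0,0, 0,0,6,0,0,0,0, 0,0,2.4,0,0,0,0, 0,0,0,0,0,0,0]'
python3 -m pendant '[0,0,0,0.4,1,0,0, 0,0,0,0.8,2,0,0, 0,0,0,1.2,3,0,0, 0,0,0,1.2,3,0,0, 0,0,0,1.2,3,0,0, 0,0,0,1.2,3,0,0, 0,0,0,1.2,3,0,0, 0,0,0,1.2,3,0,0]'
python3 -m pendant '[0,0,0,1.2,3,0,0, 0,0,0,1.2,3,0,0, 0,0,0,1.2,3,0,0, 0,0,0,1.2,3,0,0, 0,0,0,1.2,3,0,0, 0,0,0,1.2,3,0,0, 0,0,0,1.2,3,0,0, 0,0,0,0.6,1.5,0,0]'
python3 -m pendant '[0,0,0,0.46,1.36,0,0, 0,0,0,0,0,0,0, 0,0,0,0,0,0,0]'
python3 - <<'E'
from h import *
s=manip.state();print(s['position'],np.degrees(s['orientation']),s['contact_force'],s['wrist_torque'],s['width'])
a=snap('scene');b=snap('top')
im=np.hstack([cv2.resize(a['img'][110:290,250:430],(400,400),interpolation=3),cv2.resize(b['img'][200:360,230:390],(400,400),interpolation=3)])
cv2.imwrite('pics/pre.png',im[:,:,::-1])
h=s['position']+.057*np.r_[np.cos(s['orientation'][2]+np.pi),np.sin(s['orientation'][2]+np.pi),0]
print('head',h)
for n,S,o,k in(('scene',a,(250,110),400/180),('top',b,(230,200),2.5)):
    for z in(s['position'][2]-.0235,s['position'][2]+.0565): h[2]=z;print(n,z,(proj(S,h)-o)*k)
    print('pin',(proj(S,np.array([.485,.048,.078]))-o)*k)
E
```

```text
time: 6.78
position: [0.5034, -0.3501, 0.2029]
orientation: [3.139, -0.006, 2.948]
contact_force: [-0.2, 0.6, -4.8]
width: 0.0227
grasp_force: 107.1
time: 7.45
position: [0.4608, -0.1272, 0.2045]
orientation: [3.141, -0.004, 2.95]
contact_force: [0.5, -0.2, -4.4]
width: 0.0222
grasp_force: 107.2
time: 8.12
position: [0.4152, 0.1118, 0.2048]
orientation: [3.141, -0.004, 2.953]
contact_force: [1.0, -0.4, -4.5]
width: 0.0224
grasp_force: 107.6
time: 8.37
position: [0.4144, 0.1235, 0.205]
orientation: [-3.14, -0.003, 2.952]
contact_force: [0.1, -0.2, -4.1]
width: 0.0224
grasp_force: 107.7
[0.41435844 0.12349555 0.20499718] [-1.79909808e+02 -1.49056126e-01  1.69131477e+02] [ 0.06870819 -0.1809069  -4.05001178] [-0.01977332  0.1350034   0.01809271] 0.022396356230434653
head [0.470336   0.11274786 0.20499718]
scene 0.18149717942286941 [140.43934985  86.79978922]
scene 0.26149717942286943 [141.02949173  11.40319143]
pin [112.98945588 206.51415254]
top 0.18149717942286941 [ 92.18911469 225.14356069]
top 0.26149717942286943 [ 79.73958071 225.55942546]
pin [172.70493922 208.0327974 ]
```

View pics/pre.png

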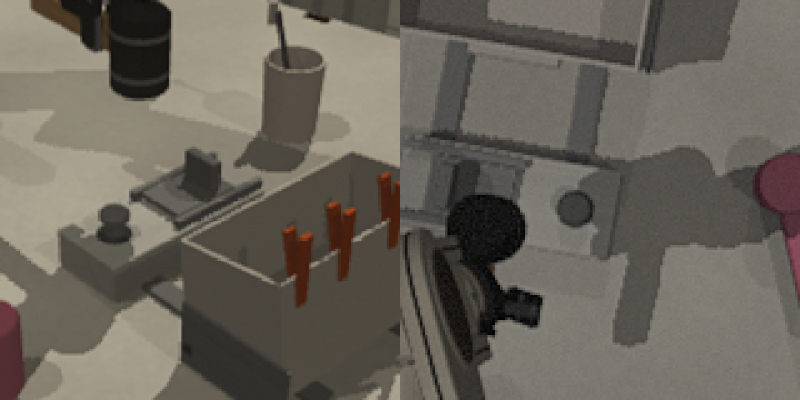

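The models agree with the picture: the head's lower face is at about (140,87) and the pin at (113,208). I ran one segment too far along y, so I'll step back over the pin and then do a first measured blow.

```bash
python3 -m pendant '[0,0,0,-0.9,-2,0,0, 0,0,0,-0.9,-2.1,0,0, 0,0,0,-0.87,-2.03,0,0, 0,0,0,0,0,0,0, 0,0,0,0,0,0,0, 0,0,0,0,0,0,0]' 120
python3 - <<'E'
from h import *
s=manip.state();y=s['orientation'][2]+np.pi;print(s['position'],'head',s['position'][:2]+.057*np.r_[np.cos(y),np.sin(y)],np.degrees(s['orientation']),s['contact_force'])
E
```

```text
time: 8.97
position: [0.4299, 0.0573, 0.206]
orientation: [3.141, -0.001, 2.947]
contact_force: [0.6, -0.2, -4.7]
width: 0.0226
grasp_force: 117.8
[0.42987042 0.05732916 0.20604198] head [0.48579755 0.04632207] [ 1.79991644e+02 -4.79809029e-02  1.68865841e+02] [ 0.62472058 -0.16906238 -4.71261324]
```

```bash
python3 -m pendant '[0,0,0,0,0,3.8,0, 0,0,0,0,0,4,0, 0,0,0,0,0,4,0, 0,0,0,0,0,0,0]'
python3 -m pendant '[0,0,0,0,0,-3,0, 0,0,0,0,0,-4,0, 0,0,0,0,0,-4,0, 0,0,0,0,0,-1,0, 0,0,0,0,0,0,0]'
python3 - <<'E'
from h import *
s=manip.state();print(s['position'],s['orientation'],s['wrist_torque'])
a=snap('scene','scb')
for n in('pin_top',):
  d=manip.spot_point('scene',n);print([(np.round(np.array(k['location'])*[640,480],1),round(k['conf'],2)) for k in d])
for tr in(0,.01,.02,.03): print(tr,proj(a,np.array([.485,.048,.078-tr])))
cv2.imwrite('pics/b1.png',cv2.resize(a['img'][170:260,260:380],(800,600),interpolation=3)[:,:,::-1])
E
```

```text
time: 9.3
position: [0.4252, 0.0578, 0.0825]
orientation: [-3.138, -0.01, 2.95]
contact_force: [-1.3, 0.1, -4.7]
width: 0.0222
grasp_force: 118.4
time: 9.72
position: [0.4333, 0.0589, 0.214]
orientation: [3.138, 0.01, 2.95]
contact_force: [0.1, 0.2, -4.5]
width: 0.0219
grasp_force: 118.7
[0.43328555 0.05887245 0.21400569] [3.13804357 0.01006921 2.94984421] [ 0.01681995  0.16566069 -0.01195469]
[]
0 [300.84525515 202.93136864]
0.01 [300.88211897 206.61061471]
0.02 [300.91857924 210.24958448]
0.03 [300.95464256 213.84893573]
```

View pics/b1.png

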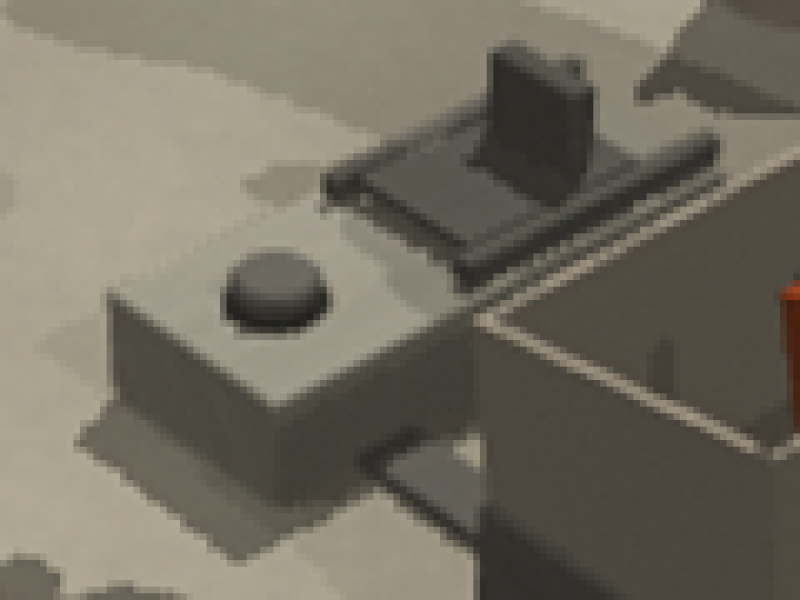

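The blow drove the pin to roughly 22 mm: its head top is at about (275,275) in the crop and still stands clear of the block. One more blow, ending at the home level.

```bash
python3 -m pendant '[0,0,0,0,0,0,0, 0,0,0,0,0,0,0, 0,0,0,0,0,0,0, 0,0,0,0,0,0,0]'
python3 -m pendant '[0,0,0,0,0,3,0, 0,0,0,0,0,3.2,0, 0,0,0,0,0,2.7,0, 0,0,0,0,0,2.5,0, 0,0,0,0,0,2.2,0, 0,0,0,0,0,0,0]'
python3 -m pendant '[0,0,0,0,0,-3,0, 0,0,0,0,0,-3,0, 0,0,0,0,0,-3,0, 0,0,0,0,0,-4,0, 0,0,0,0,0,0,0, 0,0,0,0,0,0,0]'
python3 - <<'E'
from h import *
s=manip.state();print(s['position'],s['orientation'],s['wrist_torque'])
S=[snap('scene') for _ in range(3)]
ims=[x['img'][170:260,260:380].astype(float) for x in S]
cv2.imwrite('pics/b2.png',cv2.resize(np.mean(ims,0).astype(np.uint8),(800,600),interpolation=3)[:,:,::-1])
E
```

```text
time: 10.15
position: [0.4293, 0.0579, 0.2072]
orientation: [-3.141, -0.003, 2.949]
contact_force: [0.5, -0.5, -4.8]
width: 0.0224
grasp_force: 118.6
time: 10.65
position: [0.4268, 0.0575, 0.0688]
orientation: [-3.139, -0.007, 2.949]
contact_force: [-0.6, 0.1, -3.7]
width: 0.0224
grasp_force: 121.1
time: 11.15
position: [0.4325, 0.0583, 0.2055]
orientation: [3.139, 0.007, 2.949]
contact_force: [0.2, -0.0, -5.7]
width: 0.0219
grasp_force: 121.7
[0.4324708  0.05829837 0.20548593] [3.13916727 0.00696672 2.94899261] [0.0125012  0.22274127 0.05173375]
```

View pics/b2.png

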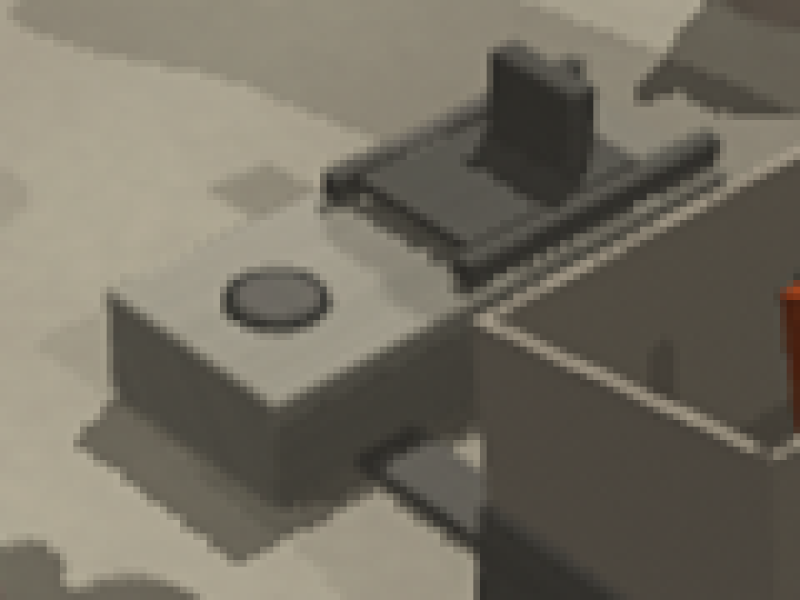

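The head now sits nearly flush, with its centre at about (278,297) and only a thin rim showing. I'll confirm with one more brisk blow, slightly deeper, and read the force at its end.

```bash
python3 -m pendant '[0,0,0,0,0,0,0, 0,0,0,0,0,0,0, 0,0,0,0,0,0,0]'
python3 -m pendant '[0,0,0,0,0,2.8,0, 0,0,0,0,0,2.8,0, 0,0,0,0,0,2.6,0, 0,0,0,0,0,2.5,0, 0,0,0,0,0,2.4,0, 0,0,0,0,0,0,0]'
python3 -m pendant '[0,0,0,0,0,0,0]'
python3 -m pendant '[0,0,0,0,0,-3,0, 0,0,0,0,0,-3,0, 0,0,0,0,0,-3,0, 0,0,0,0,0,-3,0, 0,0,0,0,0,0,0, 0,0,0,0,0,0,0]'
python3 - <<'E'
from h import *
s=manip.state();print(s['position'],s['orientation'],s['wrist_torque'])
S=snap('scene');a=cv2.imread('pics/b2.png')
b=cv2.resize(S['img'][170:260,260:380],(800,600),interpolation=3)[:,:,::-1]
A,B=[x[250:345,200:350].astype(np.float32).mean(2) for x in(a,b)]
print('shift crop px',cv2.phaseCorrelate(A,B))
w=snap('wrist','w4')
E
```

```text
time: 11.55
position: [0.4294, 0.0579, 0.2012]
orientation: [-3.141, -0.002, 2.949]
contact_force: [-0.6, -0.1, -3.5]
width: 0.0223
grasp_force: 121.6
time: 12.05
position: [0.4269, 0.0576, 0.0676]
orientation: [-3.139, -0.007, 2.949]
contact_force: [-0.4, 0.2, -4.8]
width: 0.0223
grasp_force: 121.9
time: 12.13
position: [0.4289, 0.0578, 0.0705]
orientation: [-3.14, -0.003, 2.949]
contact_force: [0.9, 0.2, -4.5]
width: 0.0223
grasp_force: 122.3
time: 12.63
position: [0.4323, 0.0582, 0.1944]
orientation: [3.139, 0.007, 2.949]
contact_force: [-0.8, -0.4, -4.4]
width: 0.0225
grasp_force: 122.6
[0.43225888 0.05823186 0.19444288] [3.13935784 0.00690941 2.94894129] [ 0.0691548   0.2187634  -0.01584216]
shift crop px ((0.00400186808549563, 0.01029901222583618), 0.9223192434509595)
```

That's my ten pictures used, so I'll work numerically from here. The pin did not move, and the blow ended without contact force, so the handle may have shifted in the grip. I'll measure it.

Run:
```python
import cv2,numpy as np
for f in('wrist3','w4'):
    h=cv2.cvtColor(cv2.imread(f'pics/{f}.png'),cv2.COLOR_BGR2HSV)
    m=cv2.inRange(h,(8,80,50),(22,255,255));n,l,st,c=cv2.connectedComponentsWithStats(m)
    i=1+st[1:,4].argmax();print(f,st[i]);
    for r in(25,60,100,200,280,390):
        k=np.where(l[r]==i)[0];print(r,k.min() if len(k) else None,k.max() if len(k) else None)
```

```text
wrist3 [  283    13    83   388 27517]
25 289 364
60 288 364
100 287 362
200 286 358
280 285 353
390 286 346
w4 [  281    22    72   381 25945]
25 285 347
60 281 351
100 281 351
200 282 352
280 284 350
390 287 348
```

Run:
```python
from h import *
from scipy.spatial.transform import Rotation as Ro
w=snap('wrist');s=manip.state();T=Ro.from_euler('xyz',s['orientation']).as_matrix();p=s['position']
K=np.array(w['camera_matrix'])
def wp(X):
    c=np.array(w['R'])@X+np.array(w['t']);r=np.hypot(c[0],c[1]);th=np.arctan2(r,c[2]);return K[:2,2]+K[0,0]*th*c[:2]/r
for d in(0,4,8,12):
    R=Ro.from_euler('y',[d],degrees=True).as_matrix()[0]
    # tool frame: grip at z=-19 ; handle tail along +x (110), top = -z 14
    o=[]
    for L,y in((110,-12),(110,12),(30,-12),(30,12)):
        v=np.array([0,0,-19])+R@np.array([L,y,-14]); o.append(np.round(wp(p+T@(v/1000)),1).tolist())
    print(d,o)
for sgn in(-4,-8,-12):
    R=Ro.from_euler('y',[sgn],degrees=True).as_matrix()[0]
    print(sgn,[np.round(wp(p+T@((np.array([0,0,-19])+R@np.array([110,y,-14]))/1000)),1).tolist() for y in(-12,12)])
# pin height from scene images: bbox of head
for f in('scene0','scb'):pass
a=cv2.imread('pics/scene0.png',0).astype(int);S=[manip.snapshot('scene') for _ in range(4)]
b=np.mean([cv2.cvtColor(x['img'],cv2.COLOR_RGB2GRAY) for x in S],0).astype(int)
print(a[196:222,301]);print(b[196:224,301])
X=np.array([.485,.048,0])
print([np.round(proj(S[0],np.array([*X[:2],z]))[1],2) for z in(.078,.048,.045)])
c=-np.array(S[0]['R']).T@S[0]['t'];dd=(X-c)[:2];dd/=np.linalg.norm(dd)
for z in(.078,.048): print(z,[proj(S[0],np.r_[X[:2]+k*.016*dd,z])[1].round(2) for k in(1,-1)])
```

```text
0 [[280.3, 10.2], [361.3, 10.4], [283.1, 266.4], [358.0, 266.4]]
4 [[277.7, 6.0], [364.4, 6.3], [282.7, 271.9], [358.6, 271.8]]
8 [[274.7, 3.1], [368.0, 3.5], [282.2, 277.7], [359.1, 277.7]]
12 [[271.2, 1.9], [372.2, 2.3], [281.8, 284.0], [359.5, 284.0]]
-4 [[282.7, 15.4], [358.5, 15.7]]
-8 [[284.7, 21.6], [356.1, 21.8]]
-12 [[286.5, 28.5], [353.9, 28.6]]
[158 158 157 159 155 134 109 102 101 102 104 104  92  66  55  52  49  49
  51  52  50  42  35  51  79  89]
[149 133 134 136 133 144 159 160 158 159 158 157 158 147 111  96 106 104
 104 105 106  93  65  83 133 152 151 152]
[np.float64(202.93), np.float64(213.85), np.float64(214.92)]
0.078 [np.float64(199.03), np.float64(206.93)]
0.048 [np.float64(209.88), np.float64(217.9)]
```

The handle has tipped about 7° in the grip, head up, from the hard stop. Measuring leaves ±1.5 mm of doubt about the pin being home. I'll level the mallet by tilting the tool 7° and give one deeper brisk blow.

```bash
python3 -m pendant '[0,3.5,0,0.1,0,0,0, 0,3.5,0,0.1,0,0,0, 0,0,0,0,0,0,0, 0,0,0,0,0,0,0, 0,0,0,0,0,0,0]'
python3 -m pendant '[0,0,0,-0.3,0,2.5,0, 0,0,0,-0.3,0,2.5,0, 0,0,0,-0.3,0,2.5,0, 0,0,0,-0.3,0,2.5,0, 0,0,0,-0.3,0,2.5,0]'
python3 -m pendant '[0,0,0,0,0,0,0]'
python3 -m pendant '[0,0,0,0.3,0,-2.5,0, 0,0,0,0.3,0,-2.5,0, 0,0,0,0.3,0,-2.5,0, 0,0,0,0.3,0,-2.5,0, 0,0,0,0.3,0,-2.5,0, 0,0,0,0,0,0,0, 0,0,0,0,0,0,0, 0,0,0,0,0,0,0]'
python3 - <<'E'
from h import *
s=manip.state();print(s['position'],s['orientation'],s['wrist_torque'])
S=[manip.snapshot('scene')['img'] for _ in range(4)];b=np.mean(S,0).astype(np.uint8)
B=cv2.resize(b[170:260,260:380],(800,600),interpolation=3)[:,:,::-1];cv2.imwrite('pics/b4.png',B);a=cv2.imread('pics/b2.png')
A,B=[x[250:345,200:350].astype(np.float32).mean(2) for x in(a,B)]
print('shift',cv2.phaseCorrelate(A,B),cv2.cvtColor(b,cv2.COLOR_RGB2GRAY)[205:224,301])
w=snap('wrist','w5');h=cv2.cvtColor(cv2.imread('pics/w5.png'),cv2.COLOR_BGR2HSV)
m=cv2.inRange(h,(8,80,50),(22,255,255));n,l,st,c=cv2.connectedComponentsWithStats(m);print(st[1+st[1:,4].argmax()])
E
```

```text
time: 13.4
position: [0.4279, 0.0583, 0.1907]
orientation: [-3.141, -0.122, 2.949]
contact_force: [-0.2, 0.5, -4.1]
width: 0.0221
grasp_force: 122.2
time: 13.82
position: [0.4267, 0.059, 0.0652]
orientation: [3.14, -0.122, 2.949]
contact_force: [-14.4, -2.8, 14.1]
width: 0.0223
grasp_force: 132.6
time: 13.9
position: [0.4246, 0.0585, 0.0634]
orientation: [-3.141, -0.127, 2.949]
contact_force: [-0.2, -0.7, -3.1]
width: 0.0226
grasp_force: 131.8
time: 14.57
position: [0.4274, 0.0583, 0.1907]
orientation: [-3.141, -0.122, 2.949]
contact_force: [0.7, 0.8, -5.2]
width: 0.0225
grasp_force: 133.2
[0.42738888 0.05831826 0.1906922 ] [-3.14128844 -0.12246154  2.94914714] [-1.53417955e-02  6.70826187e-05  3.22525283e-02]
shift ((-0.01753399822666779, 0.029069689577156055), 0.903703365723292) [160 160 159 159 148 113  97 107 105 105 106 108  94  65  84 135 154 152
 153]
[  283    35    70   369 23971]
```

The blow landed (about 19 N upward) and the pin did not shift at all (0.03 px in the enlarged crop), so it is at its stop. Next I'll level the mallet with another 7° and carry it back to the free shelf area near where it came from.

```bash
python3 -m pendant '[0,3.5,0,0,0,0,0, 0,3.5,0,0,0,0,0, 0,0,0,-0.4,-1.5,-0.1,0, 0,0,0,-0.4,-1.64,-0.1,0, 0,0,0,-0.78,-3.14,-0.19,0, 0,0,0,-0.78,-3.14,-0.19,0, 0,0,0,-0.78,-3.14,-0.19,0, 0,0,0,-0.78,-3.14,-0.19,0]'
python3 -m pendant '[0,0,0,-0.78,-3.14,-0.19,0, 0,0,0,-0.78,-3.14,-0.19,0, 0,0,0,-0.78,-3.14,-0.19,0, 0,0,0,-0.78,-3.14,-0.19,0, 0,0,0,-0.78,-3.14,-0.19,0, 0,0,0,-0.78,-3.14,-0.19,0, 0,0,0,-0.78,-3.14,-0.19,0, 0,0,0,0,0,0,0]'
python3 -m pendant '[0,0,0,-0.4,0,1.6,0, 0,0,0,-0.65,0,2.6,0, 0,0,0,-0.65,0,2.6,0, 0,0,0,-0.65,0,2.6,0, 0,0,0,-0.65,0,2.6,0, 0,0,0,-0.4,0,1.6,0, 0,0,0,0,0,0,0, 0,0,0,0,0,0,0]'
```

```text
time: 15.48
position: [0.4376, -0.1048, 0.1904]
orientation: [3.142, -0.245, 2.95]
contact_force: [0.7, -0.2, -3.3]
width: 0.0221
grasp_force: 133.0
time: 16.15
position: [0.4503, -0.3359, 0.1888]
orientation: [-3.138, -0.244, 2.942]
contact_force: [0.5, 0.0, -3.8]
width: 0.0224
grasp_force: 133.1
time: 16.82
position: [0.4498, -0.3292, 0.0492]
orientation: [3.14, -0.248, 2.949]
contact_force: [-0.2, -1.2, -3.7]
width: 0.022
grasp_force: 133.1
```

```bash
python3 -m pendant '[0,0,0,-0.2,0,0.8,0, 0,0,0,-0.2,0,0.8,0, 0,0,0,-0.07,0,0.3,0, 0,0,0,0,0,0,0, 0,0,0,0,0,0,0]'; python3 -m pendant '[0,0,0,-0.07,0,0.3,0, 0,0,0,-0.07,0,0.3,0, 0,0,0,0,0,0,0]'
```

```text
time: 17.23
position: [0.4509, -0.33, 0.0313]
orientation: [-3.142, -0.244, 2.949]
contact_force: [0.1, 0.4, -4.9]
width: 0.0223
grasp_force: 133.1
time: 17.48
position: [0.4505, -0.3298, 0.0246]
orientation: [3.141, -0.245, 2.949]
contact_force: [-0.4, -1.0, -4.4]
width: 0.0223
grasp_force: 133.1
```

```bash
python3 -m pendant '[0,0,0,-0.07,0,0.3,0, 0,0,0,0,0,0,0]';  python3 -m pendant '[0,0,0,-0.05,0,0.2,0, 0,0,0,0,0,0,0]'; python3 -m pendant '[0,0,0,-0.05,0,0.2,0, 0,0,0,0,0,0,0]'
```

```text
time: 17.65
position: [0.4505, -0.3298, 0.0214]
orientation: [3.141, -0.245, 2.949]
contact_force: [0.1, 0.3, -4.5]
width: 0.0224
grasp_force: 133.1
time: 17.82
position: [0.4506, -0.3299, 0.021]
orientation: [-3.141, -0.244, 2.949]
contact_force: [-1.8, 2.2, 2.7]
width: 0.0221
grasp_force: 134.4
time: 17.98
position: [0.4505, -0.3299, 0.0208]
orientation: [-3.141, -0.244, 2.949]
contact_force: [-5.2, 3.3, 13.1]
width: 0.0223
grasp_force: 135.7
```

Contact with the shelf came at TCP 21 mm, as expected. Releasing and withdrawing straight up.

```bash
python3 -m pendant '[0,0,0,0.05,0,-0.2,0, 0,0,0,0,0,0,0.3, 0,0,0,0,0,0,0.6, 0,0,0,0,0,0,1, 0,0,0,0,0,0,1, 0,0,0,0,0,0,1, 0,0,0,0,0,0,1, 0,0,0,0,0,0,1]' 60
python3 -m pendant '[0,0,0,0.25,0,-1,1, 0,0,0,0.5,0,-2,1, 0,0,0,0.75,0,-3,1, 0,0,0,0.75,0,-3,1, 0,0,0,0.75,0,-3,1, 0,0,0,0.75,0,-3,1, 0,-7,0,0,0,0,1, 0,-7,0,0,0,0,1]'
python3 - <<'E'
from h import *
s=manip.state();print(s['position'],np.degrees(s['orientation']),s['q'])
w=snap('wrist','w6');t=snap('top','t6');c=snap('scene','s6')
for n,S in(('wrist',w),('top',t),('scene',c)):
  for k in('mallet','mallet_grip','catch_grip','pin_top'):
    for d in manip.spot_point(n,k):
      if d['conf']>.4:
        px=np.array(d['location'])*[640,480];z={'mallet':0,'mallet_grip':.04,'catch_grip':.075,'pin_top':.048}[k]
        print(n,k,px.round(1),round(d['conf'],2),np.round((wz if n=='wrist' else atz)(S,*px,z),4))
# expected mallet in top view
m=np.array([.4505,-.3299])
for L,z in((57,.08),(-110,.054)): print('exp top px',proj(t,np.r_[m+L/1000*np.array([.982,-.19]),z]))
im=t['img'];hs=cv2.cvtColor(im,cv2.COLOR_RGB2HSV);o=cv2.inRange(hs,(8,80,40),(22,255,255));o[:, :420]=0
ys,xs=np.where(o);print('orange bbox',xs.min(),xs.max(),ys.min(),ys.max(),np.where(xs==xs.max()))
E
```

```text
time: 18.65
position: [0.4507, -0.3299, 0.0197]
orientation: [3.142, -0.244, 2.949]
contact_force: [0.7, -0.0, -0.7]
width: 0.0854
grasp_force: 0.0
time: 19.32
position: [0.4552, -0.3322, 0.1778]
orientation: [-3.138, 0.011, 2.951]
contact_force: [-0.6, 0.5, 0.1]
width: 0.0857
grasp_force: 0.0
[ 0.45516224 -0.33216413  0.17780042] [-179.81050252    0.6555305   169.0775948 ] [-0.63144643  0.38365439  0.06381693  1.23920025  0.00189036 -0.44078446]
wrist mallet [322.7 272.1] 0.83 [ 0.512 -0.34   0.   ]
wrist mallet [221.9 379.6] 0.78 [ 0.6201 -0.4741  0.    ]
wrist mallet [503.5 230.3] 0.62 [ 0.5048 -0.1585  0.    ]
wrist mallet_grip [507. 187.] 0.89 [ 0.4524 -0.1729  0.04  ]
wrist mallet_grip [319.9 226.6] 0.8 [ 0.4576 -0.3324  0.04  ]
top mallet [451.5 272.8] 0.89 [ 0.5041 -0.3371  0.    ]
top mallet [503.2 227.2] 0.72 [ 0.6183 -0.474   0.    ]
top mallet [384.3 273.4] 0.58 [ 0.5062 -0.1657  0.    ]
top mallet_grip [527.5 218.6] 0.78 [ 0.634 -0.522  0.04 ]
top mallet_grip [453.  293.5] 0.68 [ 0.4519 -0.3297  0.04  ]
top mallet_grip [389.2 296.7] 0.66 [ 0.4474 -0.1721  0.04  ]
top mal
[... 1102 characters left out ...]
29,  943,  956,
        970,  983,  996, 1011, 1025, 1039, 1051, 1065, 1078, 1090, 1101,
       1109, 1119, 1130, 1138, 1142, 1143, 1146, 1158, 1162, 1166, 1168,
       1171, 1175, 1179, 1184, 1190, 1195, 1200, 1208, 1215, 1225, 1232,
       1237, 1376, 1409, 1443, 1479, 1515, 1552, 1581, 1599, 1614, 1629,
       1644, 1660, 1676, 1693, 1710, 1727, 1744, 1762, 1780, 1798, 1817,
       1836, 1855, 1874, 1894, 1914, 1934, 1954, 1974, 1994, 2014, 2034,
       2054, 2073, 2093, 2113, 2132, 2146, 2155, 2164, 2172, 2180, 2188,
       2196, 2204, 2212, 2219, 2226, 2233, 2240, 2246, 2252, 2257, 2262,
       2267, 2274, 2284, 2298, 2316, 2335, 2355, 2375, 2396, 2413, 2426,
       2436, 2442, 2444]),)
```

All three cameras agree that the mallet is standing at about (0.51, −0.34). The ridge should be at about (0.510, 0.170), and the current tool yaw already suits it. Moving above it.

```bash
python3 -m pendant '[0,0,0,0.13,1.57,0,1, 0,0,0,0.26,3.14,0,1, 0,0,0,0.26,3.14,0,1, 0,0,0,0.26,3.14,0,1, 0,0,0,0.26,3.14,0,1, 0,0,0,0.26,3.14,0,1, 0,0,0,0.26,3.14,0,1, 0,0,0,0.26,3.14,0,1]'
python3 -m pendant '[0,0,0,0.26,3.14,0,1, 0,0,0,0.26,3.14,0,1, 0,0,0,0.26,3.14,0,1, 0,0,0,0.26,3.14,0,1, 0,0,0,0.26,3.14,0,1, 0,0,0,0.26,3.14,0,1, 0,0,0,0.26,3.14,0,1, 0,0,0,0.26,3.14,0,1]'
python3 -m pendant '[0,0,0,0.13,1.57,0,1, 0,0,0,0,0,0,1, 0,0,0,0,0,0,1, 0,0,0,0,0,0,1]'
python3 - <<'E'
from h import *
s=manip.state();p=s['position'];print(p,np.degrees(s['orientation']))
w=snap('wrist','w7');y=s['orientation'][2]
for k,z in(('catch_grip',.075),('pin_top',.048)):
  for d in manip.spot_point('wrist',k):
    X=wz(w,*(np.array(d['location'])*[640,480]),z);e=X-p;print(k,np.array(d['location'])*[640,480],d['conf'],X,'tool cm',100*(e[0]*np.cos(y)+e[1]*np.sin(y)),100*(e[0]*np.sin(y)-e[1]*np.cos(y)))
E
```

```text
time: 20.73
position: [0.4762, -0.0928, 0.1746]
orientation: [3.141, 0.0, 2.949]
contact_force: [0.3, -0.1, -0.6]
width: 0.0851
grasp_force: 0.0
time: 21.4
position: [0.5035, 0.1577, 0.1747]
orientation: [3.141, -0.0, 2.95]
contact_force: [0.0, -0.3, 0.7]
width: 0.0854
grasp_force: 0.0
time: 21.73
position: [0.5053, 0.1709, 0.1743]
orientation: [-3.141, -0.001, 2.949]
contact_force: [-0.8, -0.4, -0.2]
width: 0.0856
grasp_force: 0.0
[0.50529805 0.17092077 0.1743382 ] [-1.79959070e+02 -3.23642693e-02  1.68977322e+02]
catch_grip [316.8   250.608] 0.95 [0.5126309  0.16778324 0.075     ] tool cm -0.7797463616246659 -0.1677628879471236
catch_grip [265.792 223.2  ] 0.3 [0.48689299 0.13759411 0.075     ] tool cm 1.1693533848362292 -3.6230842483246137
pin_top [158.912 235.584] 0.77 [0.48519473 0.04362886 0.048     ] tool cm -0.4605452602383868 -12.878728139119685
pin_top [555.072 150.72 ] 0.64 [0.47488162 0.376707   0.048     ] tool cm 6.920110921715092 19.617425145705017
pin_top [ 52.672 400.608] 0.54 [ 0.65102141 -0.18467507  0.048     ] tool cm -21.10240314718102 -32.11737151091202
```

```bash
python3 -m pendant '[0,0,0,-0.6,-0.15,0,1, 0,0,0,0,0,2,1, 0,0,0,0,0,3,1, 0,0,0,0,0,3,1, 0,0,0,0,0,2,1, 0,0,0,0,0,1.2,1, 0,0,0,0,0,0,1, 0,0,0,0,0,0,1]'
python3 -m pendant '[0,0,0,0,0,0,0, 0,0,0,0,0,0,0, 0,0,0,0,0,0,0, 0,0,0,0,0,0,0, 0,0,0,0,0,0,0, 0,0,0,0,0,0,0, 0,0,0,0,0,0,0, 0,0,0,0,0,0,0]' 25
```

```text
time: 22.55
position: [0.5115, 0.1676, 0.062]
orientation: [-3.141, -0.001, 2.948]
contact_force: [1.2, 0.7, -0.0]
width: 0.0853
grasp_force: 0.0
time: 23.22
position: [0.5118, 0.1687, 0.063]
orientation: [3.141, 0.001, 2.949]
contact_force: [-0.3, 0.8, 3.9]
width: 0.0135
grasp_force: 28.4
```

Gripped at 13.5 mm, matching the ridge's 14 mm. Sliding it across.

```bash
python3 -m pendant '[0,0,0,0,-0.5,-0.1,0, 0,0,0,0,-1,0,0, 0,0,0,0,-1.5,0,0, 0,0,0,0,-1.5,0,0, 0,0,0,0,-1.5,0,0, 0,0,0,0,-1.5,0,0, 0,0,0,0,-1.2,0,0, 0,0,0,0,0,0,0]'
python3 -m pendant '[0,0,0,0,-0.4,0,0, 0,0,0,0,-0.3,0,0, 0,0,0,0,-0.2,0,0, 0,0,0,0,0,0,0]'
```

```text
time: 23.88
position: [0.4957, 0.0875, 0.0634]
orientation: [3.127, -0.001, 2.95]
contact_force: [3.8, 19.2, -8.8]
width: 0.0131
grasp_force: 27.4
time: 24.22
position: [0.4956, 0.0871, 0.0637]
orientation: [3.112, -0.001, 2.957]
contact_force: [6.2, 40.5, -11.9]
width: 0.0139
grasp_force: 31.0
```

The slide stopped after 83 mm with rising force, so I'll back off the load and measure where the plate's leading edge is.

```bash
python3 -m pendant '[0,0,0,0,0.4,0,0, 0,0,0,0,0.4,0,0, 0,0,0,0,0,0,0]'
python3 - <<'E'
from h import *
S={c:[manip.snapshot(c) for _ in range(3)] for c in('top','scene')}
P=np.array([.4855,.0475]);ey=np.array([.191,.982]);ex=np.array([.982,-.191])
def prof(img,s,x,z):
    g=cv2.cvtColor(img,cv2.COLOR_RGB2GRAY).astype(np.float32);r=[]
    for y in range(-50,110,5):
        u=proj(s,np.r_[P+(y*ey+x*ex)/1000,z]);r.append(int(cv2.getRectSubPix(g,(1,1),tuple(map(float,u)))[0,0]))
    return r
print(list(range(-50,110,5)))
for c in S:
    s=S[c][0];now=np.mean([k['img'] for k in S[c]],0).astype(np.uint8);old=cv2.imread(f'pics/{c}0.png')[:,:,::-1].copy();mid=cv2.imread(f"pics/{'t6' if c=='top' else 's6'}.png")[:,:,::-1].copy()
    for x in(-22,0,22):
        for n,i in(('old',old),('mid',mid),('now',now)): print(c,x,n,prof(i,s,x,.055))
for c in S: print(c,[(np.round(np.array(d['location'])*[640,480],1),round(d['conf'],2)) for d in manip.spot_point(c,'catch_grip')])
E
```

```text
time: 24.47
position: [0.4957, 0.0875, 0.0634]
orientation: [3.131, -0.0, 2.953]
contact_force: [3.3, 16.7, -5.9]
width: 0.0133
grasp_force: 27.9
[-50, -45, -40, -35, -30, -25, -20, -15, -10, -5, 0, 5, 10, 15, 20, 25, 30, 35, 40, 45, 50, 55, 60, 65, 70, 75, 80, 85, 90, 95, 100, 105]
top -22 old [79, 79, 66, 118, 120, 118, 120, 114, 116, 115, 116, 115, 114, 121, 121, 121, 120, 120, 118, 120, 121, 117, 76, 81, 83, 83, 81, 81, 82, 83, 81, 84]
top -22 mid [66, 63, 55, 105, 105, 104, 106, 106, 107, 110, 109, 109, 109, 107, 107, 106, 107, 122, 122, 122, 121, 119, 76, 83, 83, 84, 83, 83, 83, 84, 83, 84]
top -22 now [79, 81, 70, 122, 123, 113, 74, 86, 86, 85, 86, 87, 62, 41, 59, 51, 86, 115, 106, 66, 113, 110, 87, 97, 101, 101, 101, 103, 104, 105, 105, 104]
top 0 old [78, 82, 64, 125, 109, 80, 80, 29, 84, 87, 86, 86, 86, 84, 95, 110, 118, 120, 121, 123, 120, 118, 79, 67, 82, 83, 83, 84, 85, 84, 76, 58]
top 0 mid [63, 66, 53, 111, 105, 104, 103, 36, 79, 75, 75, 77, 78, 67, 110, 121, 119, 123, 123, 119, 123, 121, 78, 67, 85, 85, 85, 84, 85, 86, 81, 59]
top 0 now [81, 79, 67, 128, 122, 112, 84,
[... 1387 characters left out ...]
 now [82, 148, 159, 148, 104, 63, 69, 108, 106, 105, 100, 102, 91, 65, 65, 64, 53, 48, 48, 47, 43, 48, 51, 47, 129, 165, 164, 164, 164, 164, 164, 164]
scene 22 old [82, 142, 145, 94, 92, 84, 56, 39, 33, 38, 45, 90, 131, 141, 154, 153, 153, 154, 153, 156, 124, 83, 55, 85, 102, 101, 100, 101, 102, 103, 81, 61]
scene 22 mid [73, 123, 133, 133, 134, 120, 84, 60, 64, 68, 69, 100, 156, 157, 158, 158, 157, 158, 158, 161, 128, 85, 57, 88, 104, 103, 104, 104, 104, 106, 83, 63]
scene 22 now [84, 102, 110, 102, 97, 64, 58, 66, 66, 66, 66, 66, 66, 66, 56, 52, 52, 52, 51, 63, 91, 91, 90, 110, 137, 138, 138, 139, 139, 140, 139, 139]
top [(array([282.2, 280.7]), 0.77)]
scene [(array([315.5, 195.6]), 0.93)]
```

The leading edge is now about 20 mm past the pin axis, which is the full 0.095. It started partly across, with its edge about 60 mm from the pin. It did not move at 40 N, so it is at its stop. Releasing with the load eased, and rising.

```bash
python3 -m pendant '[0,0,0,0,0.3,0,0, 0,0,0,0,0,0,0, 0,0,0,0,0,0,0.4, 0,0,0,0,0,0,1, 0,0,0,0,0,0,1, 0,0,0,0,0,0,1, 0,0,0,0,0,0,1, 0,0,0,0,0,0,1]'
python3 -m pendant '[0,0,0,0,0,-1,1, 0,0,0,0,0,-2,1, 0,0,0,0,0,-3,1, 0,0,0,0,0,-3,1, 0,0,0,0,0,-3,1, 0,0,0,1.5,0,-1,1, 0,0,0,3,0,0,1, 0,0,0,3,0,0,1]'
python3 -m pendant '[0,0,0,3,0,0,1, 0,0,0,2,0,0,1, 0,0,0,0,0,0,1, 0,0,0,0,0,0,1]'
python3 - <<'E'
from h import *
S={c:snap(c,'f'+c) for c in('top','scene')}
P=np.array([.4855,.0475]);ey=np.array([.191,.982]);ex=np.array([.982,-.191])
for c in S:
    s=S[c];g=cv2.cvtColor(s['img'],cv2.COLOR_RGB2GRAY).astype(np.float32)
    for x in(-22,0): print(c,x,[int(cv2.getRectSubPix(g,(1,1),tuple(map(float,proj(s,np.r_[P+(y*ey+x*ex)/1000,.055]))))[0,0]) for y in range(-50,40,3)])
    for k,z in(('catch_grip',.075),('mallet',0),('cup',0),('plug',0),('hook',0)):
        print(c,k,[(np.round(np.array(d['location'])*[640,480],1).tolist(),round(d['conf'],2),np.round(atz(s,*(np.array(d['location'])*[640,480]),z)[:2],3).tolist()) for d in manip.spot_point(c,k)])
E
```

```text
time: 25.53
position: [0.4952, 0.0847, 0.0635]
orientation: [-3.141, -0.0, 2.948]
contact_force: [-0.6, 0.3, -0.1]
width: 0.0843
grasp_force: 0.0
time: 26.2
position: [0.4223, 0.0996, 0.1954]
orientation: [3.14, 0.003, 2.948]
contact_force: [-0.6, -0.2, -0.5]
width: 0.0853
grasp_force: 0.0
time: 26.53
position: [0.3723, 0.1092, 0.1945]
orientation: [3.141, 0.002, 2.95]
contact_force: [0.8, -0.9, 0.0]
width: 0.0852
grasp_force: 0.0
top -22 [79, 81, 80, 66, 90, 122, 121, 122, 118, 94, 73, 88, 83, 84, 84, 86, 86, 85, 84, 84, 84, 82, 85, 85, 85, 85, 84, 88, 83, 77]
top 0 [80, 81, 78, 66, 90, 128, 122, 122, 117, 82, 79, 81, 86, 86, 86, 86, 85, 86, 85, 89, 86, 88, 79, 61, 58, 60, 61, 61, 57, 42]
top catch_grip []
top mallet [([500.8, 227.0], 0.75, [0.619, -0.468]), ([382.2, 273.5], 0.71, [0.506, -0.16]), ([449.2, 271.2], 0.55, [0.508, -0.331])]
top cup [([159.0, 286.7], 0.65, [0.484, 0.414])]
top plug [([454.1, 198.6], 0.89, [0.695, -0.351])]
top hook [([414.0, 201.9], 0.74, [0.689, -0.248]), ([452.6, 289.1], 0.35, [0.462, -0.338])]
scene -22 [79, 113, 149, 156, 154, 154, 155, 153, 142, 107, 70, 93, 101, 100, 100, 100, 100, 100, 100, 99, 100, 100, 100, 100, 101, 101, 102, 96, 100, 85]
scene 0 [78, 118, 149, 152, 153, 143, 119, 94, 72, 49, 66, 96, 103, 100, 100, 101, 100, 101, 101, 101, 102, 100, 86, 69, 63, 64, 63, 63, 61, 56]
scene catch_grip [([312.9, 196.3], 0.9, [0.487, 0.09])]
scene mallet [([159.9, 425.2], 0.72, [0.618, -0.475]), ([177.6, 338.6], 0.65, [0.508, -0.344]), ([247.0, 282.0], 0.62, [0.505, -0.158])]
scene cup [([378.4, 169.4], 0.67, [0.481, 0.408])]
scene plug [([250.4, 402.1], 0.58, [0.702, -0.362])]
scene hook [([286.7, 353.8], 0.9, [0.687, -0.252])]
```

```bash
python3 -c "
from station import manip;print(manip.close_job())"
```

```text
the job is handed in; nothing more can be done
None
```

I handed the job in at about 27 s: the pin is at its stop from brisk mallet blows only, and the keeper is across it at its own stop (it held firm at 40 N). The mallet is standing on the shelf clear of the mount, and the cup, plug and hook were not touched.

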